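# Refit the hob knob, then press and turn it as for lighting and keep it held in

## Robot

A 6-joint arm with a two-finger parallel gripper is mounted at the origin on the work surface. World frame = base frame: x ahead of the robot, y to its left, z up, the work surface at z = 0. Lengths are in mm, angles in degrees, forces in N, time in s.
With the tool pointing down it reaches from about 375 to 925 mm from the base axis. Payload 5.7 kg.
Tool frame: the origin (TCP) lies on the centre line of the jaws, within the pads' length; the fingertips stand 14 mm ahead of it and the grasp point (between the pads) lies 5 mm behind it; z points along the fingers, y is the line along which they close (so a half turn about z gives the same grasp; the last joint's range is limited). The gripper opens to 85 mm and grips with 20 to 120 N. Pads are 22 mm wide; open, the fingers measure 114 mm over their backs; the gripper's body (76 mm by 85 mm) begins 54 mm behind the grasp point. The pads swing forward as they close: fully open they stand 13 mm farther back than shut.
Start: joints at [-70.308, 20.558, 86.54, -0, 72.909, -6.595], TCP at [265.705, -537.927, 245.267] pointing down, gripper open.
Joint ranges: [-170.27, 170.27], [-57.76, 135], [12.27, 136.19], [-55.21, 235.2], [11.17, 155.16], [-170.74, 170.74]. Speed limits (degrees/s): [136.94, 136.94, 180, 180, 180, 180].

## Interface

Orientations are given as a 3x3 rotation matrix whose columns are the frame's x, y, z axes.
In Python, from plant import robot, get_image, get_calibration gives the robot as it stands.
- The arm moves only by the shell command python3 -m inch 'ROWS' [OPENING] [FORCE]. ROWS is JSON, a list of rows, each a list of 2 entries, a list of its own where there are three numbers: the shift along the tool's x, y, z in m, then the turn, a rotation vector about the tool's x, y, z in degrees. A call has 1 to 8 rows; each row shifts and turns the commanded pose from where the row before left it, along the tool's axes as they then stand; what a row does not reach is not made up. A row lasts 1/8 s, in which the tool goes at most 62.5 mm and 10.7 degrees, less where a joint would pass 70% of its speed; a pose out of reach is approached as far as the arm can. A call with a gripper value outside its range is refused whole. OPENING is the gripper command: -1 is shut, 1 is fully open, values between are in proportion, set as the call begins (- or left out, the last holds). The fingers move at their own pace and stop on an object; FORCE is the grip in N (left out, the last holds). Time passes only in rows, so rows that do not move let the fingers close. It gives the time, the measured TCP pose, the force and the opening at its end, in the units of the state.
- robot.read_state(): the state, without advancing time (a new reading comes with each control period).
- get_image(name): name is "scene" or "top" or "wrist"; returns (picture, depth): 400x640x3 uint8, red, green, blue; 400x640 float32, mm along the optical axis (not along the pixel's ray), 0 where there is no reading.
- get_calibration(name): a dict with "fx", "fy", "cx", "cy" (pixels), "k1" (the pictures are not rectified: a ray, as slopes to the right and down, at radius r is drawn at 1 + k1 r^2 times it, then the intrinsics apply), "position" and "rotation" of the camera in the world; the wrist camera has in their place "mount" (4x4, takes a point from camera to tool coordinates, whose origin is the TCP and whose axes are the flange's). Camera axes: x right, y up, looking along -z (the intrinsics and any distortion apply to the point x, -y, -z); pixel columns grow to the right and rows downward; lengths in mm; the calibration is good to about 2 mm. A picture is of the moment at which its call begins: read the wrist's pose just before it. get_calibration takes no time and is no camera call.
- robot.sign_off(): hands the job in, once; it reports no verdict.
The state is a dict: "time": time; "qpos": joint angles; "joint_velocities": joint speeds; "joint_efforts": joint torques, N m; "position": TCP position; "eef_rot": TCP orientation; "force": force on the tool from outside, world axes, zero at the start; "wrist_torque": the same for the moment, N m; "grip_width": opening from 0.0 (shut) to 1.0 (fully open).
Only numpy, scipy, OpenCV 4.12 (cv2) and the standard library are available. Lean on these libraries where they do the work, as an engineer would, in place of code of your own. Each camera call takes 0.05 s, during which the arm holds its last target. There are 200 camera calls.

## Task

One of the hob's two control knobs has been pulled off for cleaning and stands on the counter: put it back on the bare spindle, its pointer at the off dot so that its hole matches the flat of the spindle, and push it fully home. Then push it in against the spring as far as it goes and, without letting it spring out, turn it anticlockwise to the large-flame mark (a bit less than a quarter turn), as for lighting the burner; finish while still holding it there, pressed in. Leave the other knob and everything else on the counter and hob as they are.

Things in the scene. Friction and masses are not known exactly. Their poses are not given: they have to be found in the camera images.
- knob_mid (a point): loose hob knob, black plastic, 32 mm high, about 45 g, standing on the counter: a skirt 44 mm across, 6 mm high, carries a grip with flat upright sides, 24 mm wide (y), 38 mm long (x), 26 mm high; a pointer nose at its +x end reaches 28 mm from the axis, white line on top. Point: on the axis, 16 mm above the underside; fully home it meets spindle_top. x to the pointer, z up
- knob_hole (a point): the hole in the loose knob's underside: the point is the middle of its mouth, level with the underside, same axes as knob_mid. D-shaped, 11 mm across with the flat 2.2 mm from the axis on the pointer (+x) side, 16 mm deep, its mouth widened by 2.5 mm, at the flat by 0.8 mm
- spindle_top (a point): bare spindle of the gas valve without knob (left or right one): upright steel D-shaft, 10 mm diameter, 23 mm tall out of a black rubber seal, end chamfered 0.8 mm. Point: middle of its upper end, 81 mm above the counter when not pressed; moves with it. x: square to its flat, outwards (flat 2 mm from the axis); at off it points to the off dot, away from the hob's front. z up
- valve_press (a joint): how far the bare spindle is pushed in, m: 0 out, 0.005 fully in (end stop). A spring presses it out with 4 N at first and 9 N when fully in
- valve_turn (a joint): turn of the bare spindle, rad, anticlockwise from above positive: 0 off (stop), large-flame mark 1.4, small flame 3.3. As in any such valve a lug keeps it from turning until it is pushed in more than 3 mm. Turning takes about 0.02 N m; while turned, the spindle lags the knob by about 0.2 rad (play on the flat)
- hob_front (a point): two-burner gas hob, fixed: white enamelled top 290 mm wide, 510 mm deep, 58 mm above the counter. Point: middle of the upper front edge (robot side); x to the back, y to its left, z up. Spindles 57 mm behind this edge, 60 mm left and right of the middle. Iron pan supports begin 124 mm behind the edge and rise 45 mm above the top; a fixed saucepan, rim at 173 mm, stands on the rear one
- other_knob (a point): the knob still on its spindle, same as the loose one, at off; the point is 16 mm above its underside, 23 mm above the hob's top. Round each spindle, 33 mm from its axis, are printed an off dot (towards the back), a large flame (80 degrees anticlockwise from it) and a small flame. Leave alone
- other_turn (a joint): turn of the other knob, rad, 0 off. Leave alone
- other_press (a joint): how far the other knob is pushed in, m. Leave alone
- cup_mid (a point): red ceramic mug, 76 mm across and 92 mm high, standing on the coaster; the point is on its axis half-way up. Leave alone
- coaster: round wooden coaster, 94 mm across, 8 mm thick, under the mug; origin under its middle. Leave alone
- marker: whiteboard marker with a green cap, 135 mm long, 18 mm thick, lying on the counter; origin under its middle, x along it. Leave alone
- pencil_case: grey plastic pencil case, 75 by 205 by 35 mm (x, y, z), shut; origin under its middle. Leave alone
- mill_mid (a point): dark wooden pepper mill, 157 mm high, 54 mm across; the point is on its axis half-way up. Leave alone
- organiser: black plastic desk organiser with pens and a small drawer, fixed, 130 by 200 by 105 mm, pens to 185 mm; origin under its middle. Leave alone
- organiser_drawer (a joint): opening of the organiser's drawer, m, 0 shut. Leave alone
There are look-alikes about, which are no part of the job. Of the things that look like the part that bears cup_mid, the larger one is meant. Leave any orange look-alike of the part that bears knob_mid alone.

How it is judged:
By the outcome, as a careful person would: the job done as asked, in the order asked, and still so for the second after the job is handed in, while the arm keeps its last pose, push and grip.
It also fails if it takes over 45 s, if anything falls off the work surface, if the arm or the gripper's body presses on something with over 40 N, if the wrist force passes 120 N, or if a joint passes its speed limit or range.

## Working session

There is one attempt and no reset: what is moved stays moved. The work goes in short steps, Python scripts to look and compute and a shell command to move; the robot and the scene stay as the last step left them, time stands still between calls to the robot, and variables do not carry over. Pictures are saved under pics/ and viewed, on a budget of 10 in all, crops included, one or two more only if the job needs it, and the job is handed in when it is done.

```bash
ls; mkdir -p pics
cat > h.py <<'E'
import numpy as np, cv2
from plant import robot, get_image, get_calibration
def cam(name, st=None):
    c=get_calibration(name)
    if name=="wrist":
        T=np.eye(4); T[:3,:3]=np.array(st["eef_rot"]); T[:3,3]=st["position"]
        M=T@np.array(c["mount"]); return c,M[:3,:3],M[:3,3]
    return c,np.array(c["rotation"]),np.array(c["position"])
def rays(c,uv):
    uv=np.asarray(uv,float).reshape(-1,2)
    d=np.stack([(uv[:,0]-c["cx"])/c["fx"],(uv[:,1]-c["cy"])/c["fy"]],1); s=d.copy()
    for _ in range(20): s=d/(1+c["k1"]*(s**2).sum(1,keepdims=True))
    return np.c_[s[:,0],-s[:,1],-np.ones(len(s))]
def onplane(C,uv,z):
    c,R,p=C; d=rays(c,uv)@R.T
    return p+d*((z-p[2])/d[:,2])[:,None]
def withdepth(C,uv,dep):
    c,R,p=C; return p+(rays(c,uv)*np.asarray(dep)[:,None])@R.T
def proj(C,X):
    c,R,p=C; q=(np.atleast_2d(X)-p)@R; s=np.c_[q[:,0]/-q[:,2],-q[:,1]/-q[:,2]]
    s=s*(1+c["k1"]*(s**2).sum(1,keepdims=True)); return np.c_[s[:,0]*c["fx"]+c["cx"],s[:,1]*c["fy"]+c["cy"]]
def snap(name,tag):
    st=robot.read_state(); im,d=get_image(name)
    np.savez(f"{tag}.npz",im=im,d=d,R=np.array(st["eef_rot"]),p=np.array(st["position"]))
    cv2.imwrite(f"pics/{tag}.png",im[:,:,::-1]); return im,d,cam(name,st)
E
python3 - <<'E'
from h import *
for n in("scene","top"):
    im,d,C=snap(n,n+"0"); print(n,C)
print(robot.read_state()); print(get_calibration("wrist"))
a=cv2.imread("pics/scene0.png");b=cv2.imread("pics/top0.png")
E
```

```text
pics
scene ({'fx': 384.98583569799865, 'fy': 384.98583569799865, 'cx': 318.703191392052, 'cy': 196.95712947542972, 'k1': -0.024065686495774626, 'position': array([1448.64498552, -288.59992333,  799.88037594]), 'rotation': array([[ 0.24812574, -0.59549927,  0.76407737],
       [ 0.96864931,  0.14247389, -0.20351831],
       [ 0.01233393,  0.79062115,  0.6121814 ]])}, array([[ 0.24812574, -0.59549927,  0.76407737],
       [ 0.96864931,  0.14247389, -0.20351831],
       [ 0.01233393,  0.79062115,  0.6121814 ]]), array([1448.64498552, -288.59992333,  799.88037594]))
top ({'fx': 450.9511572656351, 'fy': 450.9511572656351, 'cx': 322.92146156974195, 'cy': 197.35673893453315, 'k1': -0.01398685766097448, 'position': array([ 215.77783568,  -24.9461808 , 1818.16327255]), 'rotation': array([[-1.41313189e-02,  9.86152553e-01, -1.65237551e-01],
       [-9.99899114e-01, -1.41746250e-02,  9.17168240e-04],
       [-1.43771252e-03,  1.65233842e-01,  9.86253370e-01]])}, array([[-1.41313189e-02,  9.86152553e-01, -1.65237551e-01],
       [-9.99899114e-01, -1.41746250e-02,  9.17168240e-04],
       [-1.437
[... 685 characters left out ...]
],
       [ 1.75476281e-04, -1.67506204e-03, -9.99998582e-01]]), 'force': array([-0.59840484,  0.11293345,  0.30337904]), 'wrist_torque': array([-0.01363438,  0.05027745, -0.02146755]), 'grip_width': 0.9977436855841693}
{'fx': 303.2393161210451, 'fy': 303.2393161210451, 'cx': 317.9218968621669, 'cy': 196.76994781516342, 'k1': -0.03689899531931776, 'mount': array([[ 7.87401811e-04,  9.54887035e-01,  2.96968231e-01,
         7.58834952e+01],
       [ 9.99999669e-01, -6.90793268e-04, -4.30254825e-04,
         2.97373732e-01],
       [-2.05701100e-04,  2.96968471e-01, -9.54887263e-01,
        -1.28139384e+02],
       [ 0.00000000e+00,  0.00000000e+00,  0.00000000e+00,
         1.00000000e+00]])}
```

View pics/top0.png

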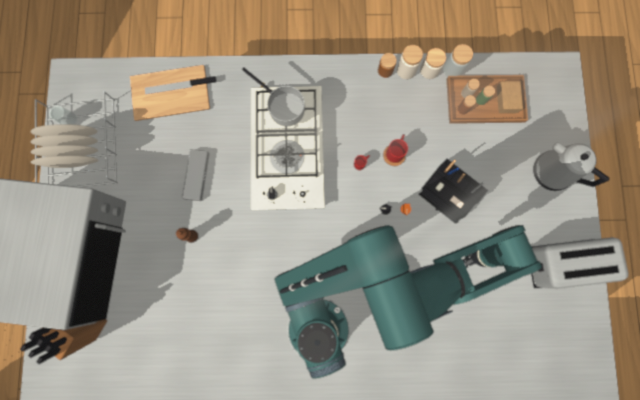

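View pics/scene0.png

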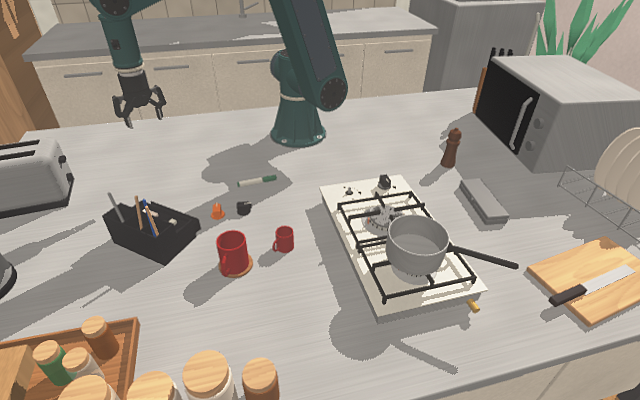

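Top view: the loose black knob is at (386,209) with the orange look-alike at (406,209). The bare spindle is the right one at (303,194), and the other knob is at (271,193). Next I'll locate them approximately.

Run:
```python
from h import *
C=cam("top")
print("knob",onplane(C,[386,209],28),"orange",onplane(C,[406,209],28))
print("spindle",onplane(C,[303,194],81),"other",onplane(C,[271,193],90))
print("corners",onplane(C,[[251,209],[324,207],[252,88],[321,87]],58))
C=cam("scene"); print("sc knob",onplane(C,[244,208],16),"orange",onplane(C,[217,211],16),"spin",onplane(C,[349,189],75),"marker",onplane(C,[257,181],9))
st=robot.read_state();c,R,p=cam("wrist",st);print(p,R)
```

```text
knob [[ 464.7567931 -278.7390812   28.       ]] orange [[ 463.59760725 -358.93734891   28.        ]]
spindle [[521.2535251   51.15814506  81.        ]] other [[525.41783766 175.33195553  90.        ]]
corners [[468.20871316 257.62698797  58.        ]
 [472.06117592 -30.29096139  58.        ]
 [972.91955514 259.9086661   58.        ]
 [972.92256105 -25.17851388  58.        ]]
sc knob [[ 470.5453004  -274.70625177   16.        ]] orange [[ 465.67749976 -359.18511506   16.        ]] spin [[526.3691247   55.89201564  75.        ]] marker [[ 321.47491007 -215.03644032    9.        ]]
[ 333.75172324 -504.25154526  372.6984808 ] [[ 0.44360536  0.85564458  0.26662076]
 [-0.89622103  0.42400767  0.13040464]
 [-0.00146922 -0.29679933  0.95493874]]
```

```bash
python3 -m inch '[[[0.042,-0.0206,0],[0,0,0]],[[0.042,-0.0206,0],[0,0,0]],[[0.042,-0.0206,0],[0,0,0]],[[0.042,-0.0206,0.01],[0,0,0]],[[0.042,-0.0206,0.02],[0,0,0]],[[0.042,-0.0206,0.025],[0,0,0]],[[0.042,-0.0206,0.03],[0,0,0]],[[0,0,0],[0,0,0]]]' 1 30
python3 - <<'E'
from h import *
im,d,C=snap("wrist","w1"); print(C[2],robot.read_state()["position"],robot.read_state()["time"])
print(proj(C,[[466,-277,28]]))
E
```

```text
time: 1.1
position: [465.0, -274.6, 157.7]
eef_rot: [[0.895, 0.446, -0.004], [0.446, -0.895, 0.004], [-0.002, -0.006, -1.0]]
force: [-1.2, -0.4, 0.8]
grip_width: 1.002
[ 533.57690332 -241.50743215  285.72201531] [ 465.07639938 -276.66348239  159.02108446] 1.15
[[321.26778293 192.0617697 ]]
```

View pics/w1.png

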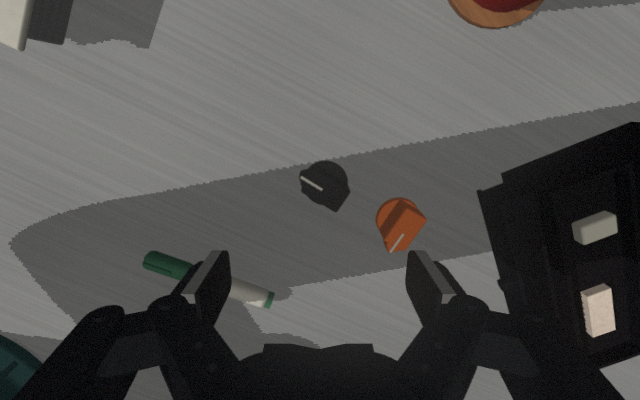

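Wrist view: the black knob is at about (325,187), with its white pointer line running from (322,190) to the nose at (300,178). The orange one is at (400,225) and the marker lies at (210,280). Next I'll measure the top face and the line.

Run:
```python
from h import *
z=np.load("w1.npz"); im=z["im"];d=z["d"]; C=cam("wrist",dict(eef_rot=z["R"],position=z["p"]))
v,u=np.mgrid[150:225,285:365]; uv=np.c_[u.ravel(),v.ravel()]
P=withdepth(C,uv,d[v,u].ravel()); col=im[v,u].reshape(-1,3).astype(int)
k=(P[:,2]>24)&(P[:,2]<40)
print(k.sum(),np.median(P[k,2]))
lo=(P[:,2]>-5)&(P[:,2]<2.5);print("counter z",np.median(P[lo,2]))
Q=onplane(C,uv[k],32)[:,:2]
r=cv2.minAreaRect(Q.astype(np.float32)); print("rect",r, "mean",Q.mean(0))
br=col.min(1); w=k&(br>110); print("white",w.sum())
W=onplane(C,uv[w],32)[:,:2]; m=W.mean(0); e=np.linalg.svd(W-m)[2][0]; t=(W-m)@e
print("line",m,e,np.degrees(np.arctan2(e[1],e[0])),t.min(),t.max(), m+e*t.min(), m+e*t.max())
e=e if e@(m-Q.mean(0))>0 else -e; n=np.array([-e[1],e[0]])
a=(Q-m)@e;b=(Q-m)@n;print("along",np.percentile(a,[1,50,99]),"across",np.percentile(b,[2,98]))
# side widths by along
for lo_,hi in((-35,-25),(-25,-15),(-15,-5),(-5,5),(5,15)):
    s=(a>lo_)&(a<hi); print(lo_,s.sum(),np.percentile(b[s],[3,97]) if s.sum()>5 else "")
bl=(col.max(1)<70)&(P[:,2]>2.5);S=onplane(C,uv[bl],6)[:,:2]
print("centre guess",m+e*np.percentile(a,99)-28*e, "pointer deg",np.degrees(np.arctan2(e[1],e[0])))
cv2.imwrite("pics/w1c.png",cv2.resize(im[150:225,285:365,::-1],None,fx=7,fy=7,interpolation=cv2.INTER_NEAREST))
```

```text
1286 31.373585876976108
counter z -0.5349818470565424
rect ((470.548095703125, -274.3974914550781), (45.70383071899414, 24.75177574157715), 84.3370132446289) mean [ 470.46139455 -276.2503056 ]
white 29
line [ 470.27368942 -265.30162461] [0.10235643 0.99474779] 84.1251197408785 -9.725793262166729 10.551215552179432 [ 469.27819197 -274.97633595] [ 471.35367415 -254.80582628]
along [-31.36319762 -10.94682041  11.76614966] across [-12.96401799  10.60262475]
-35 204 [-12.56830932  10.28435829]
-25 311 [-12.84027527  10.35598906]
-15 315 [-12.83311969  10.47635636]
-5 317 [-12.65046883  10.35901666]
5 139 [-10.11802084   6.09186959]
centre guess [ 468.6120505  -281.45021133] pointer deg 84.1251197408785
```

```bash
python3 -m inch '[[[0.0034,0.0043,0.01],[0,0,-9.65]],[[0,0,0.01],[0,0,-9.65]],[[0,0,0.01],[0,0,-9.65]],[[0,0,0.01],[0,0,-9.65]],[[0,0,0.01],[0,0,-9.65]],[[0,0,0.01],[0,0,-9.65]],[[0,0,0],[0,0,0]],[[0,0,0],[0,0,0]]]'
cat > knob.py <<'E'
from h import *
import sys
im,d,C=snap("wrist",sys.argv[1]); st=robot.read_state(); p=np.array(st["position"]);R=np.array(st["eef_rot"])
print(p,R.round(4).tolist())
c0=proj(C,[[470,-279,30]])[0].astype(int); print(c0)
v,u=np.mgrid[max(c0[1]-60,0):c0[1]+60,c0[0]-60:c0[0]+60]; uv=np.c_[u.ravel(),v.ravel()]
P=withdepth(C,uv,d[v,u].ravel()); k=(P[:,2]>24)&(P[:,2]<40)
print("n",k.sum(),"z",np.median(P[k,2]))
Q=onplane(C,uv[k],32)[:,:2]
r=cv2.minAreaRect(Q.astype(np.float32)); b=cv2.boxPoints(r); print("rect",r)
i=np.argmax(r[1]); e=(b[1]-b[2]) if np.linalg.norm(b[1]-b[2])>np.linalg.norm(b[0]-b[1]) else (b[0]-b[1])
e=e/np.linalg.norm(e); e=e if e[1]>0 else -e
ax=np.array(r[0])-4.5*e; print("axis",ax,"pointer",np.degrees(np.arctan2(e[1],e[0])),"tool x yaw",np.degrees(np.arctan2(R[1,0],R[0,0])))
dd=R.T@np.r_[ax-p[:2],23-p[2]]; print("shift in tool to TCP z23",dd)
E
python3 knob.py w2
```

```text
time: 2.15
position: [470.4, -281.9, 101.0]
eef_rot: [[0.105, 0.994, 0.001], [0.994, -0.105, -0.001], [-0.001, 0.001, -1.0]]
force: [0.4, -0.4, -0.3]
grip_width: 1.001
[ 470.59128956 -281.67092523  101.03328446] [[0.1045, 0.9945, 0.001], [0.9945, -0.1045, -0.0008], [-0.0007, 0.001, -1.0]]
[316 211]
n 1957 z 31.37102735304441
rect ((469.07464599609375, -273.45648193359375), (46.488258361816406, 23.332902908325195), 84.45567321777344)
axis [ 468.63987321 -277.93542957] pointer 84.45564 tool x yaw 83.99966093349127
shift in tool to TCP z23 [ 3.56805241 -2.41284519 78.0282168 ]
```

View pics/w2.png

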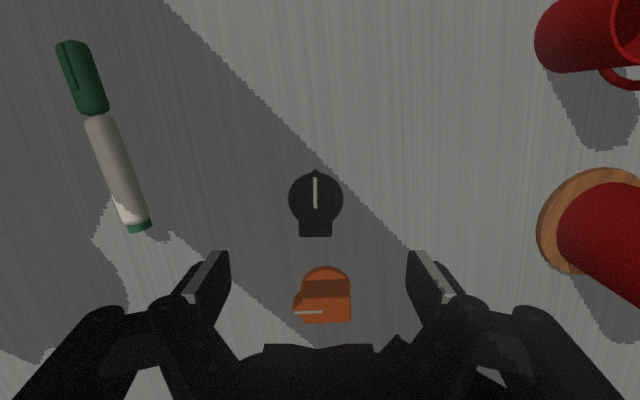

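Wrist view: the knob is at (315,200), pointer straight up in the image and aligned with the jaws. The orange one at (322,295) is clear of the fingers. I'll descend and grip.

```bash
python3 -m inch '[[[0.003,-0.0022,0.02],[0,0,-0.4]],[[0,0,0.02],[0,0,0]],[[0,0,0.02],[0,0,0]],[[0,0,0.012],[0,0,0]],[[0,0,0.005],[0,0,0]],[[0,0,0],[0,0,0]],[[0,0,0],[0,0,0]]]'
python3 -m inch '[[[0,0,0],[0,0,0]],[[0,0,0],[0,0,0]],[[0,0,0],[0,0,0]],[[0,0,0],[0,0,0]],[[0,0,0],[0,0,0]],[[0,0,0],[0,0,0]],[[0,0,0],[0,0,0]],[[0,0,0],[0,0,0]]]' -1 50
```

```text
time: 3.08
position: [468.9, -277.9, 23.9]
eef_rot: [[0.094, 0.996, 0.001], [0.996, -0.094, -0.001], [-0.001, 0.001, -1.0]]
force: [-0.1, -0.1, -0.0]
grip_width: 1.001
time: 4.08
position: [468.7, -277.7, 23.6]
eef_rot: [[0.094, 0.996, 0.0], [0.996, -0.094, -0.0], [-0.0, 0.0, -1.0]]
force: [0.1, 0.4, 5.4]
grip_width: 0.272
```

```bash
python3 -m inch '[[[0,0,-0.01],[0,0,0]],[[0,0,-0.03],[0,0,0]],[[0,0,-0.04],[0,0,0]],[[0.03,0,-0.04],[0,0,0]],[[0.045,0,-0.03],[0,0,0]],[[0.045,0,0],[0,0,0]],[[0.045,0,0],[0,0,0]],[[0.045,0,0],[0,0,0]]]' && python3 -m inch '[[[0.045,0,0],[0,0,0]],[[0.045,0,0],[0,0,0]],[[0.032,-0.01,0],[0,0,4]],[[0,0,0],[0,0,9]],[[0,0,0],[0,0,10]],[[0,0,0],[0,0,10]],[[0,0,0],[0,0,10]],[[0,0,0],[0,0,10]]]' && python3 -m inch '[[[0,0,0],[0,0,10]],[[0,0,0],[0,0,10]],[[0,0,0],[0,0,8]],[[0,0,0],[0,0,3.6]],[[0,0,0],[0,0,0]],[[0,0,0],[0,0,0]]]'
python3 - <<'E'
from h import *
im,d,C=snap("wrist","w3"); print(robot.read_state()["position"]);print(proj(C,[[525,54,81],[525,174,97],[558,54,58]]))
E
```

```text
time: 5.08
position: [488.1, -67.1, 173.8]
eef_rot: [[0.095, 0.996, 0.0], [0.996, -0.095, 0.0], [0.0, 0.0, -1.0]]
force: [-0.7, 0.4, -0.5]
grip_width: 0.274
time: 6.08
position: [489.5, 53.9, 173.5]
eef_rot: [[0.855, 0.519, -0.0], [0.519, -0.855, 0.0], [-0.0, -0.0, -1.0]]
force: [0.4, 0.3, -0.6]
grip_width: 0.268
time: 6.82
position: [489.7, 53.9, 173.4]
eef_rot: [[1.0, 0.001, -0.0], [0.001, -1.0, 0.0], [-0.0, -0.0, -1.0]]
force: [-0.5, 0.4, -0.2]
grip_width: 0.265
[489.77822957  53.87800101 173.40920962]
[[317.43057984 160.59843953]
 [144.17651587 164.95249973]
 [317.53197971 113.19294375]]
```

View pics/w3.png

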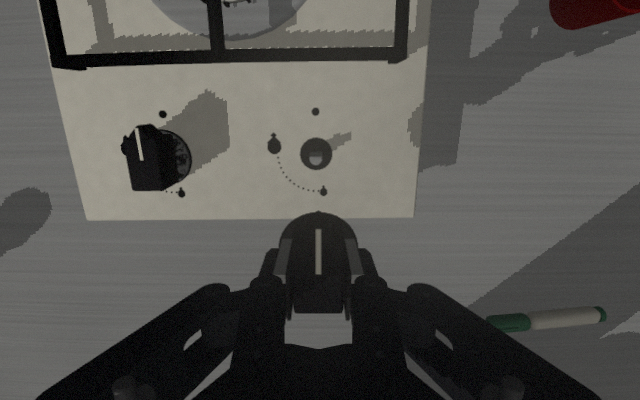

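Wrist view: the bare spindle is at (316,156), its off dot at (315,111) and the large flame at (274,145). The held knob's line is vertical at column 318. I'll measure the spindle, the hob yaw and the held knob's pose.

Run:
```python
from h import *
z=np.load("w3.npz"); im=z["im"];d=z["d"]; C=cam("wrist",dict(eef_rot=z["R"],position=z["p"])); g=im.astype(int).max(2)
def reg(u0,u1,v0,v1):
    v,u=np.mgrid[v0:v1,u0:u1]; return np.c_[u.ravel(),v.ravel()]
# dots
D=[]
for (u0,v0) in((163,114),(315,111)):
    q=reg(u0-7,u0+8,v0-7,v0+8); w=np.clip(110-g[q[:,1],q[:,0]],0,None); D.append((q*w[:,None]).sum(0)/w.sum())
X=onplane(C,D,58); print("dots",D,X, "yaw",np.degrees(np.arctan2(-(X[0,0]-X[1,0]),X[0,1]-X[1,1])), np.linalg.norm(X[0]-X[1]))
# front edge
E=[]
for u in list(range(110,250,10))+list(range(370,400,10)):
    col=im[205:232,u].astype(int).sum(1); E.append((u,205.5+np.argmin(np.diff(col))))
F=onplane(C,E,58); a=np.polyfit(F[:,1],F[:,0],1); print("edge x=%.1f at y=54, yaw %.2f"%(np.polyval(a,54),-np.degrees(np.arctan(a[0]))), np.std(F[:,0]-np.polyval(a,F[:,1])))
# spindle
q=reg(295,340,135,180); P=withdepth(C,q,d[q[:,1],q[:,0]]); s=(P[:,2]>72)&(P[:,2]<90)
print("spindle n",s.sum(),"z",np.percentile(P[s,2],[10,50,90]))
t=s&(P[:,2]>78); S=onplane(C,q[t],81); print("top",S.mean(0),S.min(0),S.max(0),t.sum())
print("pix",q[t].mean(0)); 
m=np.array([(g[y,290:345]) for y in range(140,176,4)]); 
# held knob
R=z["R"];p=z["p"]
q=reg(270,370,200,330); P=withdepth(C,q,d[q[:,1],q[:,0]]); T=(P-p)@R
c=(abs(T[:,0])<40)&(abs(T[:,1])<9); 
for lo in(-16,-12,-8,-4,0,4,8,12,16,20): print(lo,(c&(T[:,2]>=lo)&(T[:,2]<lo+4)).sum(),end="; ")
tp=c&(T[:,2]<-5)&(T[:,2]>-14); print("\nheld top z",np.median(T[tp,2]),"x ext",np.percentile(T[tp,0],[0.5,1,99,99.5]))
ln=(im[q[:,1],q[:,0]].min(1)>90)&(abs(q[:,0]-318)<6)&(q[:,1]<280); L=T[ln]; f=np.polyfit(L[:,0],L[:,1],1); print("line",ln.sum(),L[:,0].min(),L[:,0].max(),"y0",f[1],"ang",np.degrees(np.arctan(f[0])))
cr=im[125:325,240:400,::-1]; cv2.imwrite("pics/w3c.png",cv2.resize(cr[0:65],None,fx=5,fy=5,interpolation=cv2.INTER_NEAREST))
```

```text
dots [array([162.3819557 , 113.89762291]), array([315.12219873, 111.18816068])] [[557.87040494 175.71516104  58.        ]
 [559.50445882  55.87091889  58.        ]] yaw 0.781168856289417 119.85538164480117
edge x=470.8 at y=54, yaw 0.73 0.2914229197312011
spindle n 129 z [76.9680058  80.21198782 81.19251819]
top [526.11324445  55.68950187  81.        ] [522.45922265  51.37544558  81.        ] [529.14179785  60.19272944  81.        ] 115
pix [315.13043478 159.08695652]
-16 0; -12 1595; -8 1745; -4 126; 0 122; 4 110; 8 71; 12 22; 16 66; 20 74; 
held top z -7.974432288101819 x ext [-19.33395031 -18.99690767  24.9560627   25.4630755 ]
line 265 -12.885790177676292 76.00521123049197 y0 0.406944704972183 ang -0.3741490987024666
```

View pics/w3c.png

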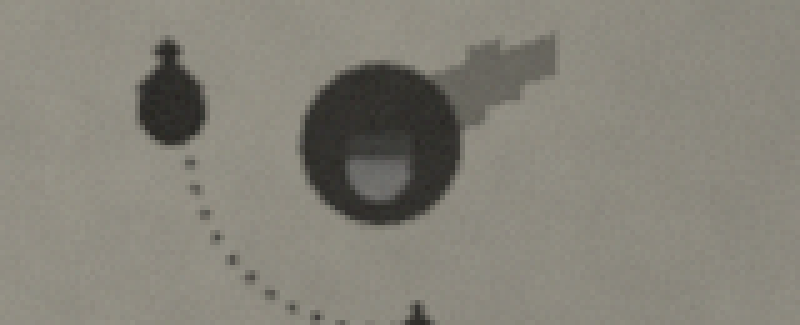

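Crop: the spindle's D is clear, flat facing the off dot, at about (316,159) in the full image. I'll re-check where the held knob's axis sits along tool x.

Run:
```python
from h import *
z=np.load("w3.npz"); im=z["im"];d=z["d"]; R=z["R"];p=z["p"]; C=cam("wrist",dict(eef_rot=R,position=p))
for u in(314,316,318,320,322):
    v=np.arange(203,335); q=np.c_[np.full(len(v),u),v]; P=withdepth(C,q,d[v,u]); T=(P-p)@R
    k=np.where((T[:,2]<-5)&(T[:,2]>-14))[0]; X=(onplane(C,q[k],p[2]+8)-p)@R
    print(u,v[k[0]],v[k[-1]],T[k[:4]].round(1).tolist()[::3],X[0,0].round(2),X[-1,0].round(2),T[k[0]-3:k[0],[0,2][1]].round(1))
v,u=np.mgrid[225:276,310:328]; q=np.c_[u.ravel(),v.ravel()]; w=im[q[:,1],q[:,0]].min(1)>90
X=(onplane(C,q[w],p[2]+8)-p)@R; f=np.polyfit(X[:,0],X[:,1],1); print(w.sum(),X[:,0].min(),X[:,0].max(),"y0",f[1],"ang(tool)",np.degrees(np.arctan(f[0])))
z=np.load("w2.npz");im=z["im"];R2=z["R"];p2=z["p"];C=cam("wrist",dict(eef_rot=R2,position=p2))
v,u=np.mgrid[165:225,305:326]; q=np.c_[u.ravel(),v.ravel()]; w=im[q[:,1],q[:,0]].min(1)>110
X=onplane(C,q[w],32);ang=np.radians(84.45);e=np.array([np.cos(ang),np.sin(ang)]);a=(X[:,:2]-[468.64,-277.94])@e;print("w2 line extent from axis",w.sum(),a.min(),a.max())
```

```text
314 224 313 [[25.6, -1.4, -5.7], [24.2, -1.4, -5.8]] 26.48 -19.03 [-1.3 -3.3 -4.6]
316 223 313 [[25.8, -0.5, -5.2], [25.1, -0.5, -6.9]] 26.94 -19.03 [-1.8 -3.1 -3.9]
318 223 313 [[26.0, 0.3, -5.6], [25.0, 0.3, -6.7]] 26.94 -19.03 [-2.5 -3.4 -3.6]
320 223 313 [[25.7, 1.2, -5.0], [25.5, 1.2, -7.8]] 26.94 -19.03 [-2.2 -2.  -3.5]
322 225 313 [[25.6, 2.1, -7.0], [24.1, 2.1, -6.7]] 26.02 -19.03 [-2.  -2.7 -4.9]
138 2.638202750297341 23.704928477871693 y0 0.33970011488629226 ang(tool) -0.09366834465265386
w2 line extent from axis 2 7.939313536240407 22.04004283381437
```

```bash
python3 -m inch '[[[0.0195,-0.001,0],[0,0,-0.7]],[[0.0185,-0.001,0],[0,0,0]],[[0,0,0.025],[0,0,0]],[[0,0,0.025],[0,0,0]],[[0,0,0.011],[0,0,0]],[[0,0,0],[0,0,0]],[[0,0,0],[0,0,0]]]'; python3 -c "
from h import *
s=robot.read_state();print(s['position'],s['eef_rot'],s['force'])"
```

```text
time: 7.75
position: [528.5, 56.1, 113.1]
eef_rot: [[1.0, 0.012, 0.001], [0.012, -1.0, 0.0], [0.001, -0.0, -1.0]]
force: [0.2, -0.1, -0.6]
grip_width: 0.269
[528.52280637  56.09868346 113.09573785] [[ 9.99925564e-01  1.21285766e-02  1.32819829e-03]
 [ 1.21285069e-02 -9.99926445e-01  6.05424455e-05]
 [ 1.32883489e-03 -4.44288768e-05 -9.99999116e-01]] [ 0.24985686 -0.05264682 -0.60241569]
```

```bash
python3 -m inch '[[[-0.0008,0,0.004],[0,0,0]],[[0,0,0.003],[0,0,0]],[[0,0,0.002],[0,0,0]],[[0,0,0.002],[0,0,0]],[[0,0,0.002],[0,0,0]],[[0,0,0],[0,0,0]]]'; python3 -c "
from h import *
s=robot.read_state();print(s['position'],s['force'],s['wrist_torque'])"
```

```text
time: 8.5
position: [527.3, 56.1, 99.2]
eef_rot: [[1.0, 0.012, 0.0], [0.012, -1.0, 0.0], [0.0, -0.0, -1.0]]
force: [1.7, 0.1, -1.0]
grip_width: 0.269
[527.34827386  56.09034674  99.19905595] [ 1.65842625  0.05013536 -0.99282894] [ 0.00879389 -0.19048215 -0.0306615 ]
```

```bash
python3 -m inch '[[[0.0003,0,0.003],[0,0,0]],[[0,0,0.003],[0,0,0]],[[0,0,0.002],[0,0,0]],[[0,0,0.0015],[0,0,0]],[[0,0,0],[0,0,0]],[[0,0,0],[0,0,0]]]'; python3 -c "
from h import *
s=robot.read_state();print(s['position'],s['force'],s['wrist_torque'])"
```

```text
time: 9.25
position: [527.4, 56.1, 89.8]
eef_rot: [[1.0, 0.012, 0.0], [0.012, -1.0, 0.0], [0.0, -0.0, -1.0]]
force: [1.6, -0.5, -1.1]
grip_width: 0.274
[527.4183541   56.10897193  89.79727481] [ 1.63997707 -0.5347868  -1.11575207] [-0.02258528 -0.18450534 -0.01129951]
```

```bash
for i in 1 2; do python3 -m inch '[[[0,0,0.001],[0,0,0]],[[0,0,0],[0,0,0]]]' | grep -E "position|force"; done; python3 -m inch '[[[0,0,0.001],[0,0,0]],[[0,0,0.001],[0,0,0]],[[0,0,0],[0,0,0]]]'| grep -E "position|force"; python3 -m inch '[[[0,0,0.001],[0,0,0]],[[0,0,0.001],[0,0,0]],[[0,0,0],[0,0,0]]]'
```

```text
position: [527.4, 56.1, 88.8]
force: [0.4, -0.2, -0.3]
position: [527.4, 56.1, 88.0]
force: [-0.4, -0.5, 3.6]
position: [527.4, 56.1, 85.9]
force: [0.6, 0.1, 5.6]
time: 10.5
position: [527.4, 56.1, 84.1]
eef_rot: [[1.0, 0.012, 0.0], [0.012, -1.0, 0.0], [0.0, -0.0, -1.0]]
force: [-0.9, 0.6, 7.5]
grip_width: 0.274
```

```bash
for i in 1 2 3; do python3 -m inch '[[[0,0,0.0007],[0,0,0]],[[0,0,0],[0,0,0]]]' | grep -E "position|force|grip"; done
```

```text
position: [527.5, 56.1, 83.5]
force: [-0.1, -0.2, 8.4]
grip_width: 0.274
position: [527.5, 56.1, 83.2]
force: [-2.2, 0.1, 12.9]
grip_width: 0.27
position: [527.6, 56.1, 83.1]
force: [-3.1, -0.2, 18.4]
grip_width: 0.273
```

Fully in: the end stop is felt at z≈83.2. Now I'll turn anticlockwise in stages, watching side force and depth.

```bash
python3 -m inch '[[[0,0,0],[0,0,0]],[[0,0,0],[0,0,-5]],[[0,0,0],[0,0,-5]],[[0,0,0],[0,0,-5]],[[0,0,0],[0,0,-5]],[[0,0,0],[0,0,-5]],[[0,0,0],[0,0,-5]],[[0,0,0],[0,0,0]]]' -1 70;  python3 -c "
from h import *
s=robot.read_state();print(s['position'],s['force'],s['wrist_torque'])"
```

```text
time: 12.25
position: [527.3, 56.6, 83.1]
eef_rot: [[0.86, 0.511, 0.0], [0.511, -0.86, 0.001], [0.001, -0.0, -1.0]]
force: [-3.5, 1.8, 19.3]
grip_width: 0.264
[527.31127637  56.57057504  83.12975738] [-3.52408498  1.82537157 19.3279961 ] [ 0.29651985  0.64801557 -0.07003159]
```

```bash
python3 -m inch '[[[0,0,0],[0,0,-6]],[[0,0,0],[0,0,-6]],[[0,0,0],[0,0,-6]],[[0,0,0],[0,0,-6]],[[0,0,0],[0,0,-6]],[[0,0,0],[0,0,0]]]';  python3 -m inch '[[[0,0,0],[0,0,-6]],[[0,0,0],[0,0,-6]],[[0,0,0],[0,0,-6]],[[0,0,0],[0,0,-6]],[[0,0,0],[0,0,-6]],[[0,0,0],[0,0,-1]],[[0,0,0],[0,0,0]],[[0,0,0],[0,0,0]]]'
python3 - <<'E'
from h import *
s=robot.read_state();print(s['position'],s['force'],s['wrist_torque'],s['eef_rot'])
im,d,C=snap("wrist","w4")
E
```

```text
time: 13.0
position: [526.8, 56.8, 83.1]
eef_rot: [[0.489, 0.872, -0.0], [0.872, -0.489, 0.001], [0.001, -0.001, -1.0]]
force: [-5.7, 2.4, 20.1]
grip_width: 0.263
time: 14.0
position: [526.2, 56.8, 83.1]
eef_rot: [[-0.029, 1.0, -0.002], [1.0, 0.029, 0.001], [0.001, -0.002, -1.0]]
force: [-5.2, 2.1, 22.0]
grip_width: 0.262
[526.19992703  56.7623803   83.07625472] [-5.19574546  2.07086785 22.0227909 ] [0.44827764 1.04612059 0.03022049] [[-0.02919895  0.9995724  -0.00155873]
 [ 0.99957304  0.02920057  0.00103008]
 [ 0.00107516 -0.00152799 -0.99999825]]
```

View pics/w4.png

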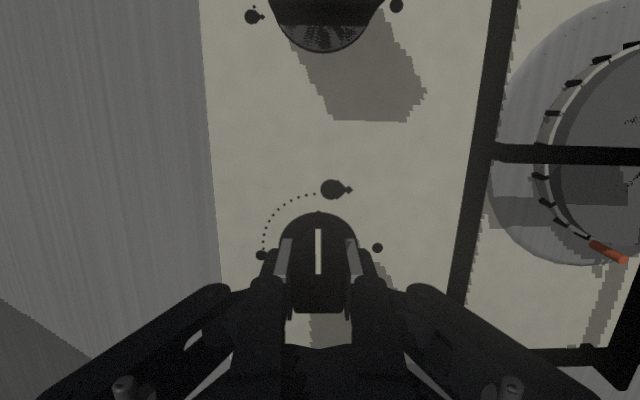

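Wrist view: the knob's line is vertical in the jaws, so it hasn't slipped. The large-flame mark sits at (330,189), just clockwise of the pointer as the 0.2 rad lag requires. The knob is still on its end stop (z 83.1, 22 N). I'm handing in.

```bash
python3 -c "
from h import *
s=robot.read_state();print(s['time'],s['position'],s['force'],s['grip_width']);print(robot.sign_off())"
```

```text
14.05 [526.19736396  56.76082537  83.07398304] [-6.3695954   2.96042635 21.75289657] 0.2675940824870503
the job is handed in; nothing more can be done
None
```

I put the loose black knob on the bare right-hand spindle with its pointer at the off dot. I then pushed it home and on to the end stop, and turned it anticlockwise. I handed the job in at about 14 s with the knob still gripped and pressed in.

- **Fit:** the knob slid on with almost no force. The spring was felt at TCP z ≈ 88, close to the expected home height of 88.7 mm. The end stop came at about 83.2 mm, which matches 5 mm of press.
- **Turn:** the knob turned about 91°, which is 1.59 rad. Allowing for the stated 0.2 rad lag, that puts the spindle at about 1.39 rad against the mark's 1.4. I had no direct reading of the spindle's own angle. In the last picture the pointer stood slightly past the large-flame mark, as the lag requires.
- **Holding:** the last readings were 22 N downward and a side force of about 7 N. The knob had not slipped in the jaws.
- **Other items:** none of my moves went near the orange knob, the other hob knob, the mug or the rest, and I felt no unexpected contact. I did not take a final scene picture to confirm this.

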